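Index and lock a rotary table by feel

TASK

Turn the round aluminium plate of the blue rotary index head by its black upright grip post until you feel the spring-loaded red-headed pin drop into the hidden index hole, and then push the red pin fully down so that the plate is locked. Turn gently: stop pushing as soon as the pin has caught, never force the plate against it. Leave the tall grey horn blank, the green cell and the grease pot standing where they are.

Things in the scene. Friction and masses are not known exactly. Their poses are not given: they have to be found in the camera images.
- index_head: Rotary index head bolted to the bench: dark square foot 236 x 236 mm, round blue housing 232 mm in diameter, top at z = 50 mm. Origin: on the turning axis at the bench top; z up; x points from the axis to the index pin, 100 mm away. It stays put. Hidden under its rim, clamped to the aluminium plate, turns a rigid index plate with one 13 mm hole for the 10 mm round-nosed pin.
- face_plate (a joint): Angle of the aluminium plate (172 mm diameter, top at z = 58 mm), rad, positive anticlockwise from above, limits -1.1 to 2.0; 0 = red mark towards the pin. It starts between 0.9 and 1.6: turn it clockwise. It takes 3 to 6 N at the grip post and stays where left. Pass the hole slowly (under 0.3 rad/s); if missed, come back. With the pin in, it stops hard, 2 degrees of play; above 30 N is forced.
- grip_post (a point): Centre of the black upright grip post on the aluminium plate: 16 mm diameter, free from z = 64 to 102 mm, centre at z = 82 mm, 68 mm from the turning axis, opposite to the red mark. A small black part is fixed in a grey nest in the middle of the plate (within 36 mm of the axis, top at z = 79 mm).
- red_mark (a point): Outer end of the red line painted on the aluminium plate, 82 mm from the turning axis, z = 58 mm. It shows only roughly where the hidden hole is: the hole comes under the pin at a plate angle anywhere from -0.6 to +0.6 rad, different every time, which no reading or camera shows before the pin drops in.
- index_pin (a joint): How far the spring-loaded index pin has gone down, m. Under 0.001: riding on the index plate, where it cannot be pressed in; it drops by itself to between 0.004 and 0.010 when the hole comes under it; 0.014: fully home (head 2 mm above its bushing). In the hole it takes 4 to 7 N to push down and stays where it is left.
- pin_head (a point): Centre of the flat top of the pin's round red head (28 mm diameter, 10 mm thick): 101 mm above the bench when riding on the index plate, 91 to 97 mm when dropped in, 87 mm when fully home. It is pushed straight down.
- horn_grey: Bystander: grey machined horn blank standing upright, 46 mm diameter, 90 mm tall. Origin at the centre of its foot.
- cell_green: Bystander: cylindrical cell, green with a white band, standing upright, 26 mm diameter, 65 mm tall. Origin at the centre of its foot.
- grease: Bystander: small pot with a red screw lid, 56 mm diameter, 44 mm tall. Origin at the centre of its foot.

How it is judged:
By the outcome, as a careful person would: the job done as asked, in the order asked, and still so for the second after the job is handed in, with the robot touching nothing.
It also fails if it takes over 61 s, if anything falls off the work surface, if the arm or the gripper's body presses on something with over 40 N, if the wrist force passes 120 N, or if a joint passes its speed limit or range.

ROBOT

A 7-joint arm with a two-finger parallel gripper is mounted at the origin on the work surface; the furniture and walls round the work are solid. World frame = base frame: x ahead of the robot, y to its left, z up, the work surface at z = 0. Lengths are in m, angles in rad, forces in N, time in s.
With the tool pointing down it reaches from about 0.4 to 0.85 m from the base axis. Payload 4.4 kg.
Tool frame: the origin (TCP) lies at the very end of the fingers, on their centre line; the grasp point (between the pads) lies 19 mm behind it; z points along the fingers, y is the line along which they close (so a half turn about z gives the same grasp; the last joint's range is limited). The gripper opens to 94 mm and grips with 3 to 60 N. Pads are 16 mm wide; open, the fingers measure 119 mm over their backs; the gripper's body (75 mm by 177 mm) begins 78 mm behind the grasp point.
Start: joints at [1.227, 0.628, 0.038, 1.517, -0.027, 0.996, -0.02], TCP at [0.178, -0.625, 0.168] pointing down, gripper open.
Joint ranges: [-3.06, 3.06], [-0.37, 2.12], [-1.25, 1.32], [0.18, 2.47], [-1.1, 4.24], [0.23, 1.98], [-2.94, 2.94]. Speed limits (rad/s): [2.57, 2.57, 3.14, 3.14, 3.14, 3.14, 3.14].

INTERFACE

Orientations are given as a unit quaternion [x, y, z, w].
In Python, from rig import ctrl gives the robot as it stands. Calls block until the motion is done:
- ctrl.move_pose(position, orientation): joint-space move of the TCP to a pose.
- ctrl.line_to(position, velocity=0.15, rot=None, f_stop=None): straight line of the TCP; rot=None keeps the orientation; velocity is the mean speed in m/s. With f_stop (N) it stops when the force on the tool has changed by that much, and returns True; else False.
- ctrl.move_joints(angles): joint-space move.
- ctrl.gripper_to(opening, effort=None): opening from 0.0 (shut) to 1.0 (fully open); effort is the grip in N (None keeps the last); returns when the fingers have stopped.
- ctrl.sleep(seconds).
- ctrl.ik(position, orientation): joint angles nearest the present ones, or None.
- ctrl.grab_frame(name): name is "scene" or "side" or "wrist"; returns the picture (400x640x3 uint8, red, green, blue); there is no depth.
- ctrl.camera_model(name): a dict with "fx", "fy", "cx", "cy" (pixels), "position" and "attitude" of the camera in the world; the wrist camera has in their place "tool_from_camera" (4x4, takes a point from camera to tool coordinates, whose origin is the TCP and whose axes are the flange's). Camera axes: x right, y down, z forward; pixel columns grow to the right and rows downward; lengths in m; the calibration is good to about 2 mm. A picture is of the moment at which its call begins: read the wrist's pose just before it. camera_model takes no time and is no camera call.
A pose or a line that the arm cannot do raises ctrl.IKError and nothing moves.
- ctrl.sign_off(): hands the job in; it is judged then, once.
Trained networks look in the newest picture that a camera, given by its name, has taken for a name from the list of things; names that differ only in an ending like _2 or _b are one class to them, and where a whole thing is asked for, a point or a joint stands for the part that bears it (a point fixed in the world has none). Each returns a list of dicts, best first, with "p" (0 to 1); they miss things now and then, are a little off and sometimes report something else, mostly with a low value. They report only what shows in the picture. A call takes as long as a camera call.
- ctrl.find_in(camera, query): "centre" ([x, y, z] in m, in the coordinates of the camera as it stood for that picture, good to about 4 mm: the middle of the surface that is visible of it).
- ctrl.landmark_of(camera, query): "centre" ([x, y, z] in m, in the coordinates of the camera as it stood for that picture, good to about 4 mm: a listed point, or the origin of a listed thing).
Readings, each from a call of its own:
- ctrl.get_clock(): time.
- ctrl.get_joint_positions(): joint angles.
- ctrl.get_joint_vel(): joint speeds.
- ctrl.get_effort(): joint torques, N m.
- ctrl.get_tcp_pos(): TCP position.
- ctrl.get_eef_rot(): TCP orientation.
- ctrl.get_force(): force on the tool from outside, world axes, zero at the start.
- ctrl.get_wrist_torque(): the same for the moment, N m.
- ctrl.get_gripper_width(): opening from 0.0 (shut) to 1.0 (fully open).
- ctrl.get_finger_force(): force on a finger pad.
Only numpy, scipy, OpenCV 4.12 (cv2) and the standard library are available. Lean on these libraries where they do the work, as an engineer would, in place of code of your own. Each camera call takes 0.05 s, during which the arm holds its last target. There are 200 camera calls.

## Working session

There is one attempt and no reset: what is moved stays moved. The work goes in short steps, each a Python script; the robot and the scene stay as the last script left them, time stands still between calls to the robot, and variables do not carry over. Pictures are saved under pics/ and viewed, at most 10 in all, crops included, and the job is handed in when it is done.

```bash
mkdir -p pics
cat > h.py <<'E'
import numpy as np, cv2
from rig import ctrl
from scipy.spatial.transform import Rotation as R
def cam(n):
    m=ctrl.camera_model(n)
    if 'position' in m:
        a=np.array(m['attitude']); r=a if a.shape==(3,3) else R.from_quat(a).as_matrix()
        return r,np.array(m['position'])
    T=np.array(m['tool_from_camera']); r=R.from_quat(ctrl.get_eef_rot()).as_matrix(); p=np.array(ctrl.get_tcp_pos())
    return r@T[:3,:3], r@T[:3,3]+p
def look(n,pts,fn=None):
    r,p=cam(n); im=ctrl.grab_frame(n)
    if fn: cv2.imwrite('pics/'+fn,im[:,:,::-1])
    for q in pts:
        for d in ctrl.landmark_of(n,q)[:2]: print(n,q,round(d['p'],2),np.round(r@np.array(d['centre'])+p,4))
E
python3 - <<'E'
from h import *
print(ctrl.camera_model('scene')); print(ctrl.camera_model('wrist')); print(ctrl.get_eef_rot())
P=['index_head','grip_post','red_mark','pin_head','horn_grey','cell_green','grease']
look('scene',P,'s.png'); look('side',P,'d.png'); print(ctrl.get_clock())
E
```

```text
{'fx': 408.60426335734337, 'fy': 408.60426335734337, 'cx': 318.0337229162132, 'cy': 196.0024759821682, 'position': array([ 0.11261649, -0.5682672 ,  0.59621976]), 'attitude': array([ 0.84153603, -0.27583172,  0.13989084, -0.44290464])}
{'fx': 346.98032058990515, 'fy': 346.98032058990515, 'cx': 322.52718924416985, 'cy': 194.15837891936286, 'tool_from_camera': array([[ 4.19999665e-04, -9.66546342e-01, -2.56491699e-01,
         7.49731568e-02],
       [ 9.99999912e-01,  4.09145152e-04,  9.56829308e-05,
        -5.16536889e-04],
       [ 1.24603485e-05, -2.56491717e-01,  9.66546429e-01,
        -2.16970854e-01],
       [ 0.00000000e+00,  0.00000000e+00,  0.00000000e+00,
         1.00000000e+00]])}
[ 9.90373267e-01  1.38419340e-01 -1.23689321e-04 -9.28857774e-04]
scene index_head 0.85 [ 0.5202 -0.0188 -0.0031]
scene grip_post 0.91 [ 0.5368 -0.0854  0.078 ]
scene red_mark 0.93 [0.498  0.0635 0.0566]
scene pin_head 0.54 [0.6166 0.0187 0.0972]
scene horn_grey 0.65 [ 0.4684  0.324  -0.0047]
scene cell_green 0.58 [ 0.5711  0.3119 -0.0027]
scene grease 0.6 [ 0.4632 -0.2594 -0.004 ]
side index_head 0.69 [ 0.5166 -0.0191 -0.0006]
side grip_post 0.83 [ 0.5393 -0.0823  0.0811]
side red_mark 0.68 [0.501  0.0606 0.0553]
side pin_head 0.48 [0.6123 0.0163 0.1012]
side horn_grey 0.74 [ 0.47    0.3237 -0.0028]
side cell_green 0.75 [ 5.707e-01  3.174e-01 -5.000e-04]
side grease 0.97 [ 0.4598 -0.259   0.    ]
0.8
```

View pics/s.png

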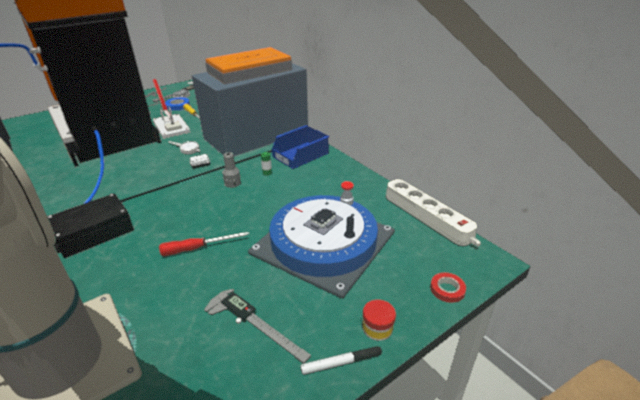

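View pics/d.png

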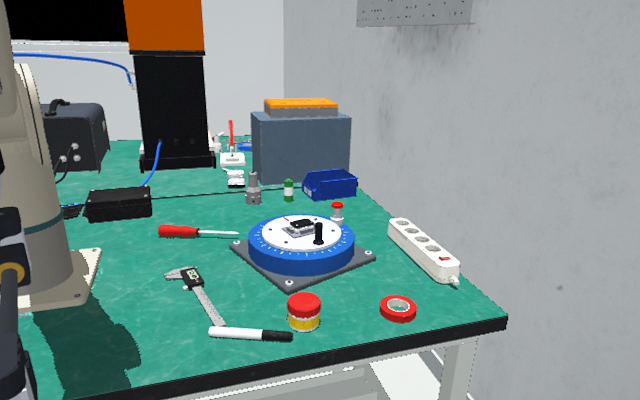

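Both cameras agree with each other. The axis is near (0.520, -0.018), the pin direction is about 20.6°, the pin radius is 101 mm (expected 100), and the plate angle is about 1.47 rad. Next I check that the arc is reachable, then approach and take a closer look.

```bash
cat >> h.py <<'E'
def down(psi): return (R.from_euler('z',psi)*R.from_euler('x',np.pi)).as_quat()
E
python3 - <<'E'
from h import *
C=np.array([.5198,-.018]); q0=np.array(ctrl.get_joint_positions())
for off in (0,np.pi):
    for a in np.linspace(1.47,-.65,8):
        phi=np.radians(20.6)+a+np.pi
        q=ctrl.ik([*(C+.068*np.array([np.cos(phi),np.sin(phi)])),.07],down(phi+off))
        print(round(off,1),round(a,2),None if q is None else np.round(q,2))
phi=np.radians(20.6)+1.47+np.pi
for off in (0,np.pi):
    if 0: pass
E
```

```text
0 1.47 [-0.18  0.65  0.43  1.92 -0.43  0.66 -2.36]
0 1.17 [-0.23  0.65  0.52  1.97 -0.51  0.65 -2.56]
0 0.86 [-0.29  0.65  0.6   2.03 -0.6   0.65 -2.77]
0 0.56 [ 0.76  0.78 -1.06  2.05  0.91  0.89  1.66]
0 0.26 [ 0.74  0.76 -1.06  2.09  0.92  0.86  1.31]
0 -0.04 [ 0.71  0.75 -1.06  2.12  0.92  0.84  0.96]
0 -0.35 [ 0.42  0.59 -0.64  2.14  0.62  0.61  0.92]
0 -0.65 [ 0.34  0.58 -0.59  2.13  0.57  0.59  0.62]
3.1 1.47 [ 0.35  0.64 -0.38  1.9   0.36  0.67  0.01]
3.1 1.17 [ 0.32  0.6  -0.3   1.96  0.3   0.62 -0.22]
3.1 0.86 [ 0.26  0.58 -0.23  2.01  0.23  0.58 -0.46]
3.1 0.56 [ 0.19  0.55 -0.15  2.06  0.15  0.54 -0.71]
3.1 0.26 [ 0.11  0.53 -0.07  2.11  0.07  0.5  -0.97]
3.1 -0.04 [ 0.02  0.52  0.01  2.14 -0.01  0.48 -1.22]
3.1 -0.35 [-0.08  0.52  0.08  2.15 -0.09  0.48 -1.49]
3.1 -0.65 [-0.17  0.52  0.15  2.15 -0.16  0.48 -1.76]
```

Run:
```python
from h import *
phi=np.radians(20.6)+1.47+np.pi
C=np.array([.5198,-.018]); u=np.array([np.cos(phi),np.sin(phi)])
ctrl.move_pose([*(C+.068*u),.17],down(phi+np.pi))
ctrl.gripper_to(.5,5)
print(ctrl.get_tcp_pos(),ctrl.get_clock())
look('wrist',['grip_post','red_mark','pin_head','index_head'],'w1.png')
```

```text
[ 0.53719973 -0.083713    0.16999432] 3.9833
wrist grip_post 0.62 [ 0.539  -0.0808  0.0824]
wrist red_mark 0.68 [0.4999 0.0642 0.0535]
wrist pin_head 0.67 [0.6146 0.0184 0.102 ]
wrist index_head 0.88 [ 0.5286 -0.0138  0.0014]
```

View pics/w1.png

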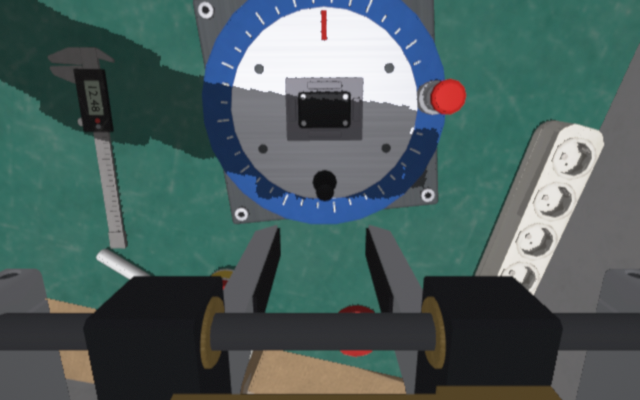

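```bash
cat >> h.py <<'E'
C=np.array([.5202,-.017]); A0=np.radians(20.4)+np.pi
def pose(a,z=.070):
    p=A0+a; return [*(C+.068*np.array([np.cos(p),np.sin(p)])),z],down(p+np.pi)
def ft(a):
    p=A0+a; f=np.array(ctrl.get_force()); return f[0]*-np.sin(p)+f[1]*np.cos(p), f[0]*np.cos(p)+f[1]*np.sin(p), f[2]
def arc(a,end,step,v,fs):
    while a>end:
        a-=step; p,q=pose(a); s=ctrl.line_to(p,v,q,f_stop=fs); f=ft(a)
        print(round(a,3),s,np.round(f,1),round(ctrl.get_clock(),1))
        if s or f[0]>9: return a,True
    return a,False
E
python3 - <<'E'
from h import *
a=1.475; p,q=pose(a)
print(ft(a)); s=ctrl.line_to(p,.08,q,f_stop=8); print(s,ctrl.get_tcp_pos(),ft(a))
if not s:
    ctrl.gripper_to(.26,5); print(ctrl.get_gripper_width(),ft(a))
    a,s=arc(a,.74,.105,.025,9)
    if not s: a,s=arc(a,-.72,.06,.009,9)
print(a,s,ctrl.get_tcp_pos(),ft(a))
look('wrist',['pin_head','grip_post'],'w2.png')
E
```

```text
(np.float64(-1.1202437715479097), np.float64(-0.29614639281239474), np.float64(-0.35104178267871655))
False [ 0.53818232 -0.08274919  0.07049262] (np.float64(0.41273893010806506), np.float64(1.1303772284015412), np.float64(0.34257054149720423))
0.25819608022369717 (np.float64(0.0821439518689366), np.float64(-0.5861157030287303), np.float64(-1.1195397044972781))
1.37 False [0.6 0.6 0.1] 6.6
1.265 False [ 0.7 -0.2  0. ] 7.1
1.16 False [ 0.2  0.  -0.1] 7.5
1.055 False [ 0.   0.2 -0.3] 7.9
0.95 False [-0.5 -0.4 -0. ] 8.4
0.845 False [-0.1 -0.8  0.6] 8.8
0.74 False [-0.2  0.3 -0.4] 9.2
0.635 False [-0.6  0.1 -0.7] 9.7
0.575 False [-0.9 -0.8  0.1] 10.3
0.515 False [-0.3  0.1  0.4] 10.9
0.455 False [-0.9  0.2 -0.2] 11.5
0.395 False [ 0.1 -0.5  0.3] 12.1
0.335 False [-0.6  0.3  0.3] 12.7
0.275 False [-0.5 -0.2 -0.5] 13.3
0.215 False [ 0.9  0.7 -0.1] 13.9
0.155 False [-0.5  0.2  0.3] 14.5
0.095 False [-0.   0.4 -0.5] 15.1
0.035 False [ 0.4  0.4 -0.1] 15.7
-0.025 False [-0.2 -0.1 -0.2] 16.3
-0.085 False [ 0.  -0.3  0.2] 16.9
-0.145 False [0.3 0.4 0.6] 17.5
-0.205 False [-0.5 -0.7 -1.1] 18.1
-0.265 False [-0.6 -0.1  0.4] 18.7
-0.325 False [0.2 0.3 0.9] 19.3
-0.385 False [-0.3  0.3  0.3] 19.9
-0.445 False [-0.1 -0.  -0.5] 20.5
-0.505 False [0.5 0.  0.3] 21.1
-0.565 False [0.4 0.5 0.6] 21.7
-0.625 False [-0.2  0.5 -0.3] 22.3
-0.685 False [0.4 0.  0.5] 22.9
-0.745 False [ 0.1  0.4 -0.1] 23.5
-0.7450000000000001 False [0.45727668 0.00885733 0.06999884] (np.float64(0.08954081591387868), np.float64(0.41451368245768866), np.float64(-0.10608986351015333))
wrist grip_post 0.72 [ 0.5414 -0.0827  0.0839]
```

View pics/w2.png

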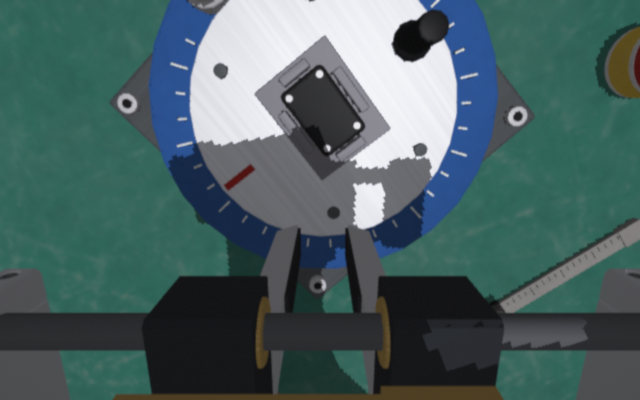

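The picture shows the post still at its start, at pixel (420,35), while the fingers at (297–348,228) made the whole sweep empty. So the post wasn't held. I'll go back, close softly on the post, and check the finger width before pushing.

Run:
```python
from h import *
p,q=pose(-.745,.125); ctrl.line_to(p,.15)
ctrl.gripper_to(.5,5)
p,q=pose(1.475,.125); ctrl.move_pose(p,q)
look('wrist',['grip_post'])
p,q=pose(1.475,.070); s=ctrl.line_to(p,.1,q,f_stop=8)
ctrl.gripper_to(0.0,4)
print(s,ctrl.get_tcp_pos(),ctrl.get_gripper_width()*94,ctrl.get_finger_force(),ft(1.475))
look('wrist',['grip_post'],'w3.png')
im=ctrl.grab_frame('side'); im=cv2.resize(im[150:300,200:400],(800,600)); cv2.imwrite('pics/d3.png',im[:,:,::-1]); print(ctrl.get_clock())
```

```text
wrist grip_post 0.55 [ 0.5408 -0.0797  0.0837]
False [ 0.53767877 -0.08270874  0.06998748] 0.5325072530995522 0.0 (np.float64(0.3621380409139875), np.float64(-0.2086328121894216), np.float64(0.9634149849374937))
wrist grip_post 0.98 [ 0.5413 -0.0831  0.085 ]
28.1417
```

View pics/w3.png

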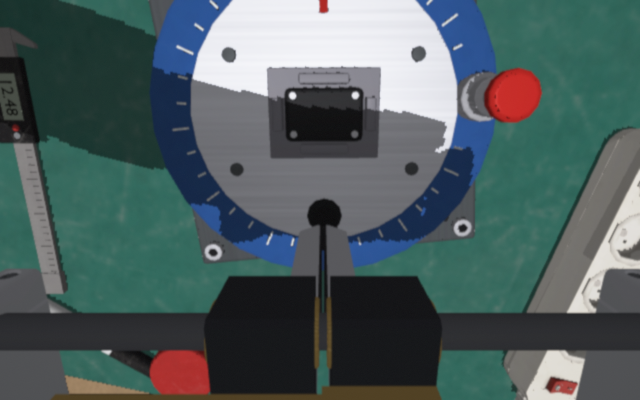

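View pics/d3.png

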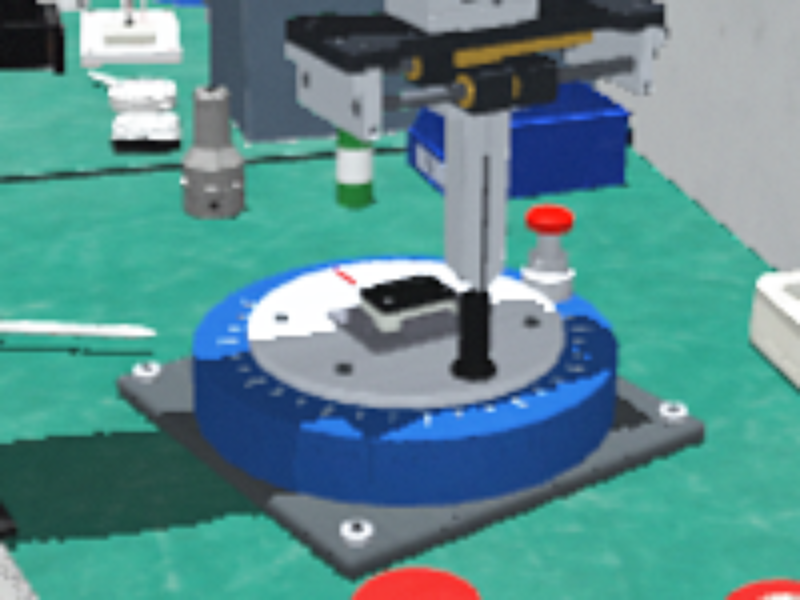

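The fingers closed fully on nothing. In the side crop the fingertips end at about (472,290), at the top of the post, rather than near the plate. I'll work out how high the real fingertips are.

Run:
```python
from h import *
r,p=cam('side'); m=ctrl.camera_model('side')
t=np.array(ctrl.get_tcp_pos())
for z in (.058,.07,.09,.1,.105,.11,.12):
    c=r.T@(np.array([t[0],t[1],z])-p); u=m['fx']*c[0]/c[2]+m['cx'];v=m['fy']*c[1]/c[2]+m['cy']
    print(z,np.round([(u-200)*4,(v-150)*4],0))
m=ctrl.camera_model('wrist');T=np.linalg.inv(m['tool_from_camera'])
for dz in (0,-.02,-.03,-.04):
  for x in (-.008,.008):
    c=T@[x,0,dz,1];print(dz,x,np.round([m['fx']*c[0]/c[2]+m['cx'],m['fy']*c[1]/c[2]+m['cy'], .025*m['fx']/c[2]],0))
```

```text
0.058 [469. 367.]
0.07 [470. 346.]
0.09 [471. 311.]
0.1 [471. 293.]
0.105 [471. 284.]
0.11 [472. 274.]
0.12 [472. 256.]
0 -0.008 [322. 231.  38.]
0 0.008 [322. 208.  38.]
-0.02 -0.008 [322. 243.  41.]
-0.02 0.008 [321. 218.  42.]
-0.03 -0.008 [321. 249.  43.]
-0.03 0.008 [321. 223.  44.]
-0.04 -0.008 [321. 257.  45.]
-0.04 0.008 [321. 230.  46.]
```

The real fingertips sit about 34 mm above the reported TCP: both the side view and the wrist view say so, and closing on nothing at z=0.07 fits. I'll correct for it and confirm the post is held before sweeping.

```bash
sed -i 's/def pose(a,z=.070)/def pose(a,z=.040)/' h.py
python3 - <<'E'
from h import *
a=1.475
ctrl.gripper_to(.5,4)
p,q=pose(a); s=ctrl.line_to(p,.08,q,f_stop=8)
ctrl.gripper_to(0.0,4)
w=ctrl.get_gripper_width()*94; print(s,ctrl.get_tcp_pos(),w,ft(a),ctrl.get_clock())
if not s and 13<w<20:
    ctrl.gripper_to(.22,4)
    a,s=arc(a,.74,.105,.03,10)
    if not s: a,s=arc(a,-.72,.06,.010,10)
    print(a,s,ctrl.get_tcp_pos(),ft(a))
look('wrist',['pin_head','grip_post','red_mark'],'w4.png')
look('scene',['pin_head','grip_post','red_mark']); print(ctrl.get_clock())
E
```

```text
False [ 0.53841315 -0.08266814  0.04026477] 15.79992969118437 (np.float64(1.2302444096436973), np.float64(0.4085150823283371), np.float64(1.2141581962208456)) 30.1083
1.37 False [ 4.5 -1.  -2.2] 30.8
1.265 False [ 2.8 -0.9 -1.1] 31.2
1.16 False [ 1.7 -1.9  1.1] 31.6
1.055 False [ 2.4 -2.   0.6] 32.0
0.95 False [ 2.2 -1.6 -0.4] 32.4
0.845 False [ 2.9 -1.5  0.9] 32.8
0.74 False [ 2.1 -2.8  0.9] 33.2
0.635 False [ 3.2 -1.7  0.9] 33.6
0.575 False [ 4.3 -0.6 -0.4] 34.1
0.515 False [ 3.2 -3.1 -0.1] 34.7
0.455 False [ 3.3 -2.5 -0.9] 35.2
0.395 False [ 2.8 -2.4  0.5] 35.8
0.335 False [ 2.9 -2.6  1.1] 36.4
0.275 False [ 2.7 -3.3  1.8] 36.9
0.215 False [ 3.7 -2.6  0.3] 37.5
0.155 False [ 3.6 -2.8  0.6] 38.0
0.095 False [ 3.8 -3.2  1.2] 38.6
0.035 False [ 3.5 -2.4 -0.3] 39.1
-0.025 False [ 3.1 -3.2 -0.1] 39.7
-0.085 False [ 2.3 -2.5  1. ] 40.3
-0.145 False [ 4.  -4.1  0.9] 40.8
-0.205 False [ 3.8 -3.5  0.6] 41.4
-0.265 False [ 2.6 -1.7  0.7] 41.9
-0.325 False [ 2.8 -2.1  0.6] 42.5
-0.385 False [ 4.  -2.5  1.5] 43.1
-0.445 False [ 0.4 -0.1 -0.5] 43.6
-0.505 False [ 2.8  0.3 -0.5] 44.2
-0.565 False [ 6.8 -0.3 -1.9] 44.7
-0.625 False [ 7.7 -2.1 -3.3] 45.3
-0.685 False [ 7.8 -3.6 -4.4] 45.9
-0.745 False [ 9.  -6.  -3.1] 46.4
-0.7450000000000001 False [0.45966867 0.00545232 0.0401575 ] (np.float64(8.993962567995547), np.float64(-5.986646698548347), np.float64(-3.0645599291969794))
wrist grip_post 0.71 [ 0.4565 -0.0101  0.0843]
scene pin_head 0.51 [0.6145 0.0177 0.0924]
scene grip_post 0.8 [ 0.4536 -0.0118  0.0829]
scene red_mark 0.81 [ 0.6006 -0.0234  0.0544]
scene red_mark 0.51 [4.690e-01 3.238e-01 3.000e-04]
46.8083
```

View pics/w4.png

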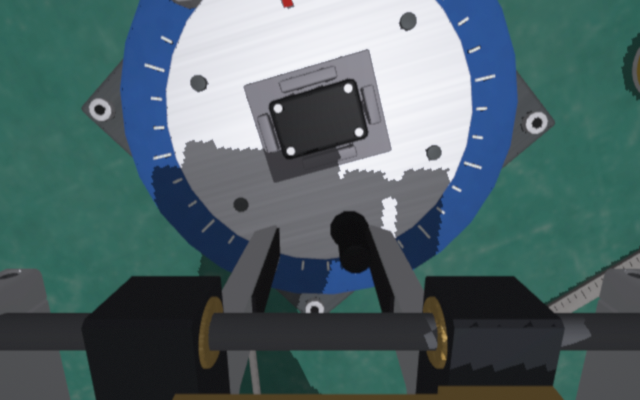

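The pin has caught. The plate stopped at about -0.45 rad, where the post is at (0.455, -0.011), and the force rose to about 11 N. The pin head now reads z≈0.092. Next I release, lift and press the pin.

Run:
```python
from h import *
p,q=pose(-.60); ctrl.line_to(p,.04,q); ctrl.gripper_to(.6,4)
t=ctrl.get_tcp_pos(); ctrl.line_to([t[0],t[1],.112],.2)
ctrl.gripper_to(0,10)
P=[.6142,.0179]
psi=np.radians(20.4)-.5
ctrl.move_pose([*P,.085],down(psi)); print(ctrl.get_clock(),ctrl.get_force())
s=ctrl.line_to([*P,.044],.035,f_stop=18); print(s,ctrl.get_tcp_pos(),ctrl.get_force(),ctrl.get_clock())
im=ctrl.grab_frame('side'); cv2.imwrite('pics/d5.png',cv2.resize(im[150:300,200:400],(800,600))[:,:,::-1])
```

```text
49.9917 [-0.63223919 -0.01038185 -0.67582433]
True [0.61397864 0.01796273 0.05020908] [-1.63412472 -0.36276239  6.40420346] 50.9333
```

View pics/d5.png

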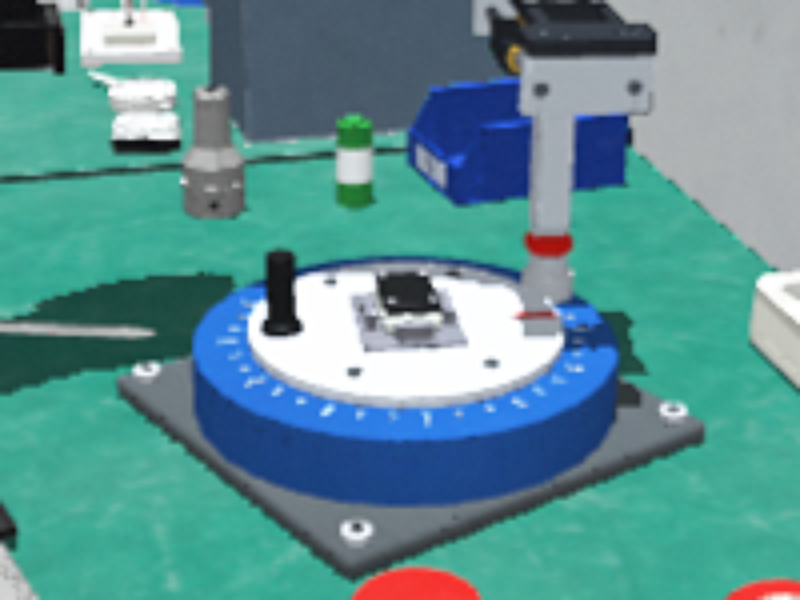

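The fingers are on the red head at (550,245), and it sits low on its bushing. I'll press once more slowly to confirm the bottom, then lift and check.

Run:
```python
from h import *
P=[.6142,.0179]
s=ctrl.line_to([*P,.042],.012,f_stop=20); t=ctrl.get_tcp_pos(); print(s,t,ctrl.get_force(),ctrl.get_clock())
ctrl.line_to([t[0],t[1],.10],.12)
look('side',['pin_head','grip_post'])
im=ctrl.grab_frame('side'); cv2.imwrite('pics/d6.png',cv2.resize(im[180:240,300:380],(800,600))[:,:,::-1]); print(ctrl.get_clock())
```

```text
True [0.6139391  0.01800018 0.05019877] [-1.7137748   0.63779262  6.09225453] 51.3167
side pin_head 0.6 [0.6115 0.0149 0.0886]
side grip_post 0.61 [ 0.4522 -0.0081  0.0798]
52.0833
```

View pics/d6.png

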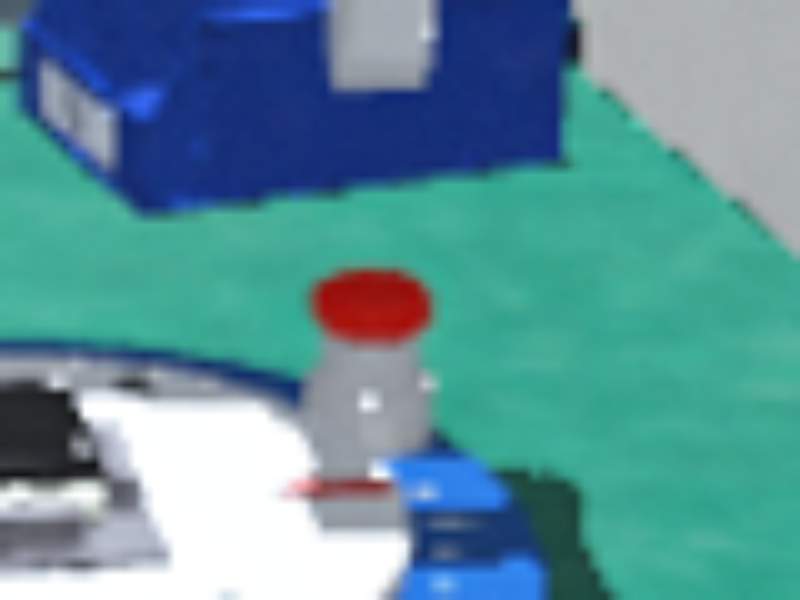

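The second push added 20 N and the pin didn't move (same z to 0.01 mm). The head stands just above its bushing at z≈0.087, so it's home.

```bash
python3 -c "
from rig import ctrl
print(ctrl.sign_off())"
```

```text
the job is handed in; nothing more can be done
None
```

The pin dropped into the hole at about -0.45 rad and is pushed fully down, so the plate is locked; I handed the job in at about 52 s, with about 11 N at the post when it stopped and the horn, cell and pot never approached.

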